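# Pin the stacked layers of a display stand

### The arm

A 6-joint arm with a two-finger parallel gripper is mounted at the origin on a cart in front of the work surface, level with it; the furniture and walls round the work are solid. World frame = base frame: x ahead of the robot, y to its left, z up, the work surface at z = 0. Lengths are in m, angles in rad, forces in N, time in s.
With the tool pointing down it reaches from about 0.35 to 0.85 m from the base axis. Payload 8.1 kg.
Tool frame: the origin (TCP) lies midway between the tips of the shut fingers; the grasp point (between the pads) lies 19 mm behind it; z points along the fingers, y is the line along which they close (so a half turn about z gives the same grasp; the last joint's range is limited). The gripper opens to 85 mm and grips with 20 to 120 N. Pads are 22 mm wide; open, the fingers measure 114 mm over their backs; the gripper's body (76 mm by 85 mm) begins 54 mm behind the grasp point. The pads swing forward as they close: fully open they stand 13 mm farther back than shut.
Start: joints at [1.21, 0.13, 1.488, -0, 1.523, -0.085], TCP at [0.163, 0.577, 0.231] pointing down, gripper open.
Joint ranges: [-2.96, 2.96], [-0.89, 2.26], [0.02, 2.5], [-1.34, 4.48], [0, 2.73], [-2.66, 2.66]. Speed limits (rad/s): [2.39, 2.39, 2.79, 3.14, 3.14, 3.14].

### API

Orientations are given as a unit quaternion [w, x, y, z].
In Python, from plant import arm gives the robot as it stands.
- The arm moves only by the tool drive_tool, never from a script. Its argument "motion" is a list of rows, each an object of numbers: "ax", "ay", "az": the turn, a rotation vector about the tool's x, y, z in rad; "x", "y", "z": the shift along the tool's x, y, z in mm; "gripper": the gripper's target within -1 to 1 (fully open at 1, half-way at 0, shut at -1). A call has 1 to 12 rows; each row is the pose to reach, as a shift and turn from the pose commanded when the call began, along the tool's axes at that moment; what a row does not reach only later rows make up. A row lasts 1/12 s, in which the tool goes at most 41.7 mm and 7.16 degrees, less where a joint would pass 70% of its speed; a pose out of reach is approached as far as the arm can. A call with a gripper value outside its range is refused whole. The fingers move at their own pace and stop on an object; "squeeze" is the grip in N (left out, the last holds). Time passes only in rows, so rows that repeat a pose let the fingers close. It gives the time, the measured TCP pose, the force, the opening and the grip force at its end, in the units of the state.
- arm.get_state(): the state, without advancing time (a new reading comes with each control period).
- arm.get_image(name): name is "side" or "top"; returns a dict with "pixels" (384x512x3 uint8, blue, green, red), "camera_matrix" (3x3 intrinsics, pixels), "k1" (the pictures are not rectified: a ray, as slopes to the right and down, at radius r is drawn at 1 + k1 r^2 times it, then the intrinsics apply), "cam_to_world" (4x4, takes a point from camera to world coordinates). Camera axes: x right, y down, z forward; pixel columns grow to the right and rows downward; lengths in m; the calibration is good to about 2 mm. A picture is of the moment at which its call begins. There is no depth.
- arm.sign_off(): hands the job in; it is judged then, once.
The state is a dict: "time": time; "joint_positions": joint angles; "qd": joint speeds; "effort": joint torques, N m; "tool_pos": TCP position; "tcp_rot": TCP orientation; "wrist_force": force on the tool from outside, world axes, zero at the start; "moment": the same for the moment, N m; "grip_width": finger opening in m; "gripper_force": force on a finger pad.
Only numpy, scipy, OpenCV 4.12 (cv2) and the standard library are available. Lean on these libraries where they do the work, as an engineer would, in place of code of your own. Each camera call takes 0.05 s, during which the arm holds its last target. There are 200 camera calls.

### The job

Two plywood layers of a display stand lie stacked on the assembly board, with one pin already set at one end. Take the long pin (the one with the tall handle) out of the pin rack and push it down through the open hole at the other end, through both layers and into the board, until its collar sits flush on the top layer, then let go. The layers stay where they are.

Things in the scene. Friction and masses are not known exactly. Their poses are not given: they have to be found in the camera images.
- long_pin: Tallest of 3 pins in the pale rack (top at z 70, holes 65 apart, row within 20 degrees of left-right; neighbours reach 18 above rack top). Steel shaft 18 diameter, 55 long below collar, last 14 tapers to a 5 tip. Collar 42 diameter, 6 thick. Upright handle above it 22 diameter, 44 tall; lifts straight out. Origin: centre of collar underside, on the rack top; z up to handle. About 0.14 kg. All mm.
- open_hole (a point): Centre of the open hole's mouth in the fixed dark board's frame, at the top of the undisturbed stack, 61 mm above the worktop; z up, y along the stack away from the set pin. The hole is 26 mm in diameter and goes straight down 61 mm through both layers and the board to the worktop. The set pin stands 110 mm away at -y, its handle top 112 mm above the worktop.
- upper_hole (a point): Centre of the open hole's mouth on the top face of the upper plywood layer (74 x 176 x 18 mm, loose, kept at its other end by the set pin); moves with that layer. At the start it coincides with open_hole. A fixed desk lamp overhangs the table's right rear (about x 0.6 to 0.8 m, y -0.1 to -0.3 m): pass in front of it, near the robot. z up, y along the layer's length.
- lower_hole (a point): Centre of the open hole on the top face of the lower plywood layer (90 x 200 x 18 mm, loose, kept at its other end by the set pin), 43 mm above the worktop, straight below open_hole at the start; moves with that layer. The dark board under it is 112 x 226 x 25 mm.

How it is judged:
By the outcome, as a careful person would: the job done as asked, in the order asked, and still so for the second after the job is handed in, with the robot touching nothing.
It also fails if it takes over 40 s, if anything falls off the work surface, if the arm or the gripper's body presses on something with over 40 N, if the wrist force passes 120 N, or if a joint passes its speed limit or range.

## Working session

There is one attempt and no reset: what is moved stays moved. The work goes in short steps, Python scripts to look and compute and a tool call to move; the robot and the scene stay as the last step left them, time stands still between calls to the robot, and variables do not carry over. Pictures are saved under pics/ and viewed, at most 10 in all, crops included, and the job is handed in when it is done.

Besides the shell and the picture viewer there is one more tool, called after "Request:" in YAML: its name, and indented under it one key for each argument. drive_tool: Moves the arm, as the interface text tells. Its arguments: {"type":"object","properties":{"motion":{"type":"array"},"squeeze":{"type":"number"}},"required":["motion"]}

```bash
mkdir -p pics
cat > h.py <<'E'
import numpy as np, cv2
from plant import arm
from scipy.spatial.transform import Rotation as R
def grab(n,f=None):
    d=arm.get_image(n)
    if f: cv2.imwrite('pics/'+f,d['pixels'])
    return d
def ray(d,u,v):
    K=np.array(d['camera_matrix']);k=d['k1'];T=np.array(d['cam_to_world'])
    n=cv2.undistortPoints(np.array([[[u,v]]],float),K,np.array([k,0,0,0,0.]))[0,0]
    return T[:3,3],T[:3,:3]@np.array([n[0],n[1],1])
def onz(d,u,v,z):
    o,r=ray(d,u,v);return o+r*(z-o[2])/r[2]
def proj(d,p):
    T=np.array(d['cam_to_world']);c=T[:3,:3].T@(np.array(p)-T[:3,3])
    return cv2.projectPoints(c.reshape(1,1,3),np.zeros(3),np.zeros(3),np.array(d['camera_matrix']),np.array([d['k1'],0,0,0,0.]))[0].ravel()
E
python3 - <<'E'
from h import *
for n in('top','side'):
    d=grab(n,n+'0.png');print(n,np.round(d['cam_to_world'],3).tolist(),d['camera_matrix'],d['k1'])
print(arm.get_state())
E
```

```text
top [[0.083, -0.975, 0.205, 0.351], [-0.997, -0.082, 0.015, 0.172], [0.002, -0.206, -0.979, 0.94], [0.0, 0.0, 0.0, 1.0]] [[459.98345732   0.         254.85391918]
 [  0.         459.98345732 191.43474898]
 [  0.           0.           1.        ]] 0.045790038310292054
side [[0.927, -0.146, 0.345, 0.178], [-0.375, -0.334, 0.865, -0.68], [-0.011, -0.931, -0.365, 0.468], [0.0, 0.0, 0.0, 1.0]] [[442.26682767   0.         254.27934537]
 [  0.         442.26682767 191.99153672]
 [  0.           0.           1.        ]] 0.011129078956057376
{'time': 0.1, 'joint_positions': array([ 1.20959166e+00,  1.31087183e-01,  1.48917065e+00, -3.47493474e-07,
        1.52296018e+00, -8.54013053e-02]), 'qd': array([-0.00143561,  0.00070456, -0.00321463, -0.00098819, -0.00036212,
        0.00018269]), 'effort': array([ 7.06538231e-04, -5.70946705e+01, -5.01945662e+01, -2.33984374e-04,
        8.04579060e-03, -3.97102929e-05]), 'tool_pos': array([0.16320142, 0.57687994, 0.23034824]), 'tcp_rot': array([-1.79800358e-04,  1.37464968e-01,  9.90506296e-01, -7.92541263e-04]), 'wrist_force': array([-0.24168243,  0.10299631,  0.02010207]), 'moment': array([ 0.05826032,  0.04920198, -0.03175418]), 'gripper_force': 0.0, 'grip_width': 0.08553373372799462}
```

View pics/top0.png

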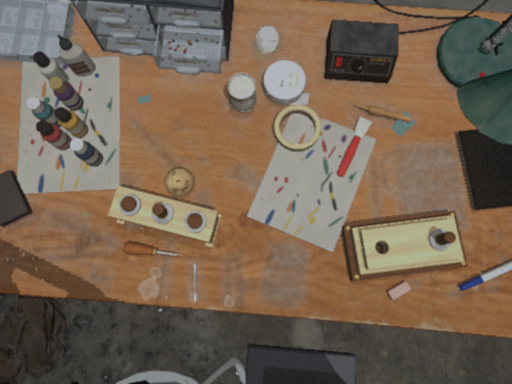

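View pics/side0.png

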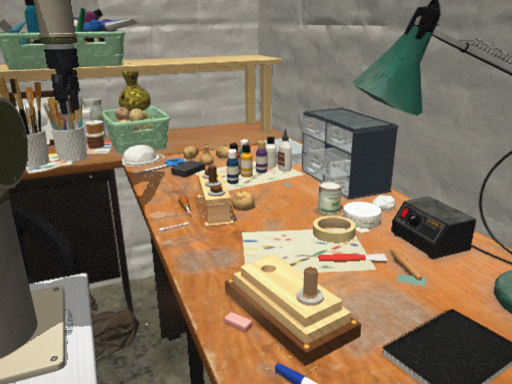

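The top view shows the rack with pins near (130,204), (161,210) and (195,221), and the middle one looks tallest. The open hole is near (382,247) and the set pin near (441,238). I'll enlarge both areas.

Run:
```python
import cv2,numpy as np
a=cv2.imread('pics/top0.png');s=cv2.imread('pics/side0.png')
f=lambda i,x,y,w,h:cv2.resize(i[y:y+h,x:x+w],(400,300),interpolation=cv2.INTER_CUBIC)
cv2.imwrite('pics/c1.png',np.vstack([np.hstack([f(a,100,170,132,99),f(a,340,195,132,99)]),np.hstack([f(s,180,150,80,60+20)[:, :] if 0 else f(s,170,155,100,75),f(s,220,250,140,105)])]))
```

```text
(no output)
```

View pics/c1.png

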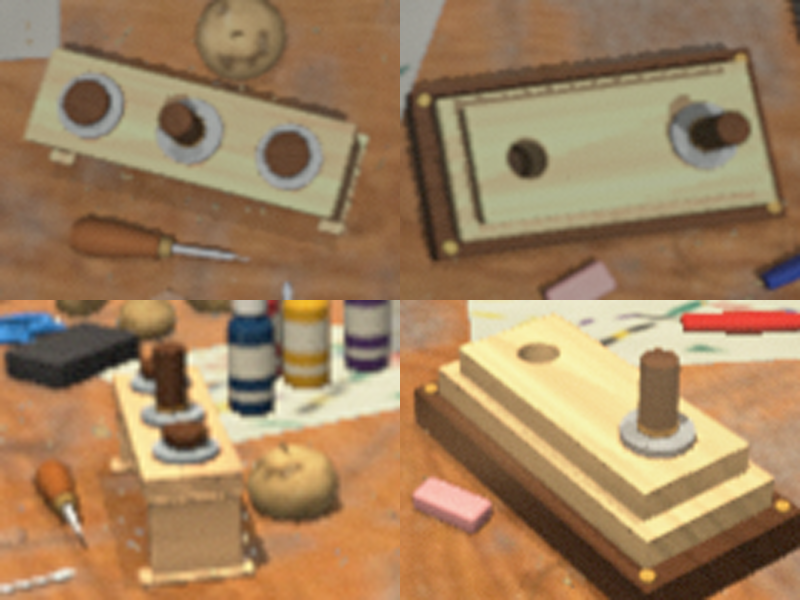

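Middle pin has the tall handle. Next I measure collars, hole, plus consistency checks (65 and 110 mm).

```bash
cat >> h.py <<'E'
def blob(m,u,v,rad):
    k=np.zeros_like(m);cv2.circle(k,(int(u),int(v)),rad,255,-1);m=m&k
    c=max(cv2.findContours(m,cv2.RETR_EXTERNAL,cv2.CHAIN_APPROX_NONE)[0],key=cv2.contourArea)
    h=cv2.convexHull(c);(x,y),ax,an=cv2.fitEllipse(h if len(h)>5 else c)
    return x,y,ax
E
python3 - <<'E'
from h import *
d=grab('top');p=d['pixels'];hsv=cv2.cvtColor(p,cv2.COLOR_BGR2HSV)
grey=((hsv[...,1]<60)&(hsv[...,2]>90)).astype(np.uint8)*255
for n,(u,v) in dict(L=(130,205),M=(162,213),R=(196,222),S=(439,239)).items():
    x,y,ax=blob(grey,u,v,14); z=.076 if n!='S' else .067
    P=onz(d,x,y,z);print(n,round(x,1),round(y,1),np.round(ax,1),np.round(P*1e3,1))
dk=(p.max(2)<130).astype(np.uint8)*255
x,y,ax=blob(dk,382,247,11);print('hole',x,y,ax,onz(d,x,y,.061)*1e3)
# side view refine
e=grab('side');q=e['pixels'];hs=cv2.cvtColor(q,cv2.COLOR_BGR2HSV)
print(hs[330//1-60:285,258:278,:][::3,::3].tolist()[:3])
g2=((hs[...,1]<60)&(hs[...,2]>90)).astype(np.uint8)*255
for n,(u,v),z,r in (('M',(215,190),.076,0),('S',(310,298),.067,0)):
    try:
        x,y,ax=blob(g2,u,v,16 if n=='S' else 11);print(n,x,y,ax,onz(e,x,y,z)*1e3)
    except Exception as E:print(n,E)
# hole in side, V channel around crop
print(q[264:276:1,256:282:2].max(2))
E
```

```text
L 129.8 205.6 [23.1 27.3] [485.2 419.7  76. ]
M 162.0 213.2 [22.  27.4] [475.9 357.2  76. ]
R 195.5 223.1 [24.7 26.4] [462.2 292.1  76. ]
S 439.9 239.6 [23.2 28.3] [ 471.3 -169.8   67. ]
hole 381.4996032714844 247.14529418945312 (12.497930526733398, 13.71471881866455) [448.27148875 -62.84464121  61.        ]
[[[24, 88, 249], [18, 111, 229], [17, 112, 153], [17, 114, 176], [16, 112, 187], [18, 112, 191], [28, 76, 249]], [[28, 68, 249], [25, 85, 248], [23, 95, 248], [22, 102, 247], [22, 98, 248], [23, 98, 248], [25, 83, 248]], [[26, 82, 247], [28, 71, 247], [26, 79, 248], [23, 92, 247], [22, 98, 247], [22, 97, 246], [22, 100, 247]]]
M 215.85226440429688 191.81175231933594 (7.306455612182617, 16.262447357177734) [463.46658519 288.05906562  76.        ]
S 309.52301025390625 295.5856018066406 (17.206321716308594, 26.114179611206055) [ 470.78528362 -172.01677104   67.        ]
[[248 248 249 249 249 241 239 243 249 248 249 249 248]
 [247 247 250 247 227 208 202 221 235 245 249 248 248]
 [248 246 247 216 162 171 185 193 196 223 249 248 248]
 [248 247 242 148 148 173 183 187 191 176 248 248 248]
 [248 248 239 125 154 176 183 190 186 171 245 248 248]
 [248 248 243 129 152 174 184 188 186 175 247 248 248]
 [249 249 248 187 153 171 182 187 185 212 249 248 247]
 [248 248 248 240 205 187 185 201 218 242 249 248 248]
 [248 248 248 249 242 231 228 236 243 248 248 248 248]
 [248 249 248 248 248 248 247 248 248 247 248 248 247]
 [248 247 248 248 248 248 247 247 247 248 248 248 248]
 [248 248 248 247 248 248 248 247 247 247 247 246 247]]
```

```bash
cat >> h.py <<'E'
def go(p,yang):
    s=arm.get_state();w,x,y,z=s['tcp_rot'];C=R.from_quat([x,y,z,w])
    Y=np.array([np.cos(yang),np.sin(yang),0]);Z=np.array([0,0,-1.]);T=R.from_matrix(np.c_[np.cross(Y,Z),Y,Z])
    print('shift mm',np.round(C.inv().apply(np.array(p)-s['tool_pos'])*1e3,1),'turn',np.round((C.inv()*T).as_rotvec(),3))
E
python3 - <<'E'
from h import *
e=grab('side')
print(onz(e,268.3,268.3,.061)*1e3)
d=grab('top');a=onz(d,129.8,205.6,.076);b=onz(d,195.5,223.1,.076)
ya=np.arctan2(*(a-b)[1::-1])-np.pi/2;print(np.degrees(ya))
go([.474,.356,.19],ya)
# side: middle handle top centre via crop (170+170*.25,155+47*.25)
print(onz(e,212.5,166.5,.12)*1e3,'top handle',onz(d,159.4,208.5,.12)*1e3)
E
```

```text
[448.34653601 -64.26089106  61.        ]
-10.210759110193942
shift mm [-359.2 -128.2   41. ] turn [-1.000e-03  0.000e+00  1.473e+00]
[476.55485511 351.91016431 120.        ] top handle [477.59360938 353.57965865 120.        ]
```

Request:
drive_tool:
  motion:
    - {"x": -30,"y": -10,"az": 0.12,"gripper": 1}
    - {"x": -60,"y": -20,"az": 0.24}
    - {"x": -90,"y": -32,"az": 0.36}
    - {"x": -120,"y": -43,"az": 0.48}
    - {"x": -150,"y": -54,"az": 0.6}
    - {"x": -180,"y": -64,"az": 0.72}
    - {"x": -210,"y": -75,"az": 0.84}
    - {"x": -240,"y": -86,"az": 0.96}
    - {"x": -270,"y": -97,"z": 10,"az": 1.08}
    - {"x": -300,"y": -107,"z": 20,"az": 1.2}
    - {"x": -330,"y": -118,"z": 30,"az": 1.32}
    - {"x": -360,"y": -128,"z": 35,"az": 1.44}

```text
invalid input
```

Run:
```python
from h import *
go([.476,.3555,.086],-.178)
```

```text
shift mm [-361.3 -128.   145. ] turn [-1.000e-03  0.000e+00  1.473e+00]
```

Request:
drive_tool:
  motion:
    - {"ax": 0,"ay": 0,"az": 0.12,"x": -30,"y": -10,"z": 0,"gripper": 1}
    - {"ax": 0,"ay": 0,"az": 0.24,"x": -60,"y": -20,"z": 0,"gripper": 1}
    - {"ax": 0,"ay": 0,"az": 0.36,"x": -90,"y": -32,"z": 0,"gripper": 1}
    - {"ax": 0,"ay": 0,"az": 0.48,"x": -120,"y": -43,"z": 0,"gripper": 1}
    - {"ax": 0,"ay": 0,"az": 0.6,"x": -150,"y": -54,"z": 0,"gripper": 1}
    - {"ax": 0,"ay": 0,"az": 0.72,"x": -180,"y": -64,"z": 0,"gripper": 1}
    - {"ax": 0,"ay": 0,"az": 0.84,"x": -210,"y": -75,"z": 0,"gripper": 1}
    - {"ax": 0,"ay": 0,"az": 0.96,"x": -240,"y": -86,"z": 0,"gripper": 1}
    - {"ax": 0,"ay": 0,"az": 1.08,"x": -270,"y": -97,"z": 10,"gripper": 1}
    - {"ax": 0,"ay": 0,"az": 1.2,"x": -300,"y": -107,"z": 20,"gripper": 1}
    - {"ax": 0,"ay": 0,"az": 1.32,"x": -330,"y": -118,"z": 30,"gripper": 1}
    - {"ax": 0,"ay": 0,"az": 1.44,"x": -361,"y": -128,"z": 35,"gripper": 1}

```text
time: 1.3
tool_pos: [0.4764, 0.3544, 0.1949]
tcp_rot: [-0.0, 0.758, 0.652, -0.001]
wrist_force: [-0.4, -0.3, -0.8]
grip_width: 0.0854
gripper_force: 0.0
```

Run:
```python
from h import *
go([.476,.3555,.086],-.178)
```

```text
shift mm [  1.1  -0.4 108.9] turn [-0.001  0.001  0.027]
```

Request:
drive_tool:
  motion:
    - {"ax": 0,"ay": 0,"az": 0.03,"x": 1,"y": 0,"z": 25,"gripper": 1}
    - {"ax": 0,"ay": 0,"az": 0.03,"x": 1,"y": 0,"z": 55,"gripper": 1}
    - {"ax": 0,"ay": 0,"az": 0.03,"x": 1,"y": 0,"z": 85,"gripper": 1}
    - {"ax": 0,"ay": 0,"az": 0.03,"x": 1,"y": 0,"z": 103,"gripper": 1}
    - {"ax": 0,"ay": 0,"az": 0.03,"x": 1,"y": 0,"z": 108,"gripper": 1}
    - {"ax": 0,"ay": 0,"az": 0.03,"x": 1,"y": 0,"z": 108,"gripper": 1}

```text
time: 1.8
tool_pos: [0.4747, 0.356, 0.0863]
tcp_rot: [-0.0, 0.766, 0.643, -0.002]
wrist_force: [0.1, -0.4, -0.2]
grip_width: 0.0853
gripper_force: 0.0
```

Request:
drive_tool:
  motion:
    - {"ax": 0,"ay": 0,"az": 0,"x": 0,"y": 0,"z": 0,"gripper": -1}
    - {"ax": 0,"ay": 0,"az": 0,"x": 0,"y": 0,"z": 0,"gripper": -1}
    - {"ax": 0,"ay": 0,"az": 0,"x": 0,"y": 0,"z": 0,"gripper": -1}
    - {"ax": 0,"ay": 0,"az": 0,"x": 0,"y": 0,"z": 0,"gripper": -1}
    - {"ax": 0,"ay": 0,"az": 0,"x": 0,"y": 0,"z": 0,"gripper": -1}
    - {"ax": 0,"ay": 0,"az": 0,"x": 0,"y": 0,"z": 0,"gripper": -1}
    - {"ax": 0,"ay": 0,"az": 0,"x": 0,"y": 0,"z": 0,"gripper": -1}
    - {"ax": 0,"ay": 0,"az": 0,"x": 0,"y": 0,"z": 0,"gripper": -1}
  squeeze: 45

```text
time: 2.47
tool_pos: [0.4766, 0.3573, 0.0895]
tcp_rot: [0.0, 0.766, 0.643, 0.001]
wrist_force: [-1.2, -0.7, 6.2]
grip_width: 0.0204
gripper_force: 44.6
```

Request:
drive_tool:
  motion:
    - {"ax": 0,"ay": 0,"az": 0,"x": 0,"y": 0,"z": -10,"gripper": -1}
    - {"ax": 0,"ay": 0,"az": 0,"x": 0,"y": 0,"z": -25,"gripper": -1}
    - {"ax": 0,"ay": 0,"az": 0,"x": 0,"y": 0,"z": -45,"gripper": -1}
    - {"ax": 0,"ay": 0,"az": 0,"x": 0,"y": 0,"z": -65,"gripper": -1}
    - {"ax": 0,"ay": 0,"az": 0,"x": 0,"y": 0,"z": -90,"gripper": -1}
    - {"ax": 0,"ay": 0,"az": 0,"x": 0,"y": 0,"z": -115,"gripper": -1}
    - {"ax": 0,"ay": 0,"az": 0,"x": 0,"y": 0,"z": -130,"gripper": -1}
    - {"ax": 0,"ay": 0,"az": 0,"x": 0,"y": 0,"z": -130,"gripper": -1}

```text
time: 3.13
tool_pos: [0.4779, 0.358, 0.2236]
tcp_rot: [0.001, 0.766, 0.643, 0.004]
wrist_force: [0.2, -0.3, -0.2]
grip_width: 0.0206
gripper_force: 44.2
```

Run:
```python
from h import *
s=grab('side','s1.png')['pixels'];t=grab('top','t1.png')['pixels']
cv2.imwrite('pics/c2.png',np.hstack([cv2.resize(s[80:230,130:280],(400,400)),cv2.resize(t[130:280,90:240],(400,400))]))
print(arm.get_state()['tool_pos'],arm.get_state()['wrist_force'])
go([.4484,-.0635,.215],-.178)
```

```text
[0.47618219 0.35696426 0.2186441 ] [-1.3874837  -0.10405873 -1.30448671]
shift mm [-418.9   45.9    3.4] turn [ 0.001 -0.001  0.003]
```

View pics/c2.png

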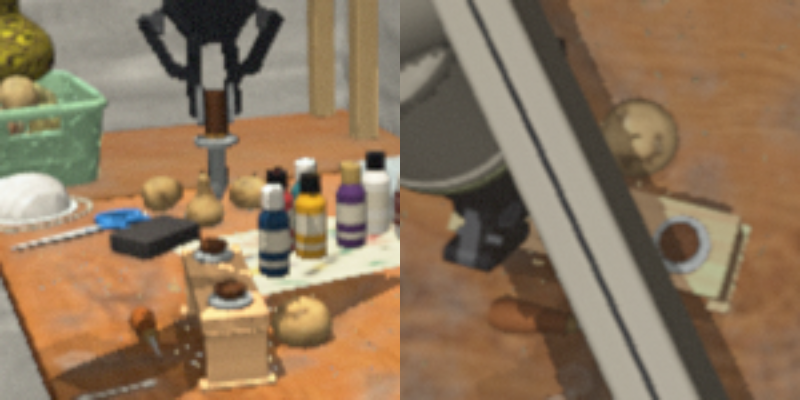

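The pin is held upright and clear of the rack: collar at about (211,132), tip at (211,152) in the side view. I'll carry it over to the hole.

Request:
drive_tool:
  motion:
    - {"ax": 0,"ay": 0,"az": 0,"x": -20,"y": 2,"z": 0,"gripper": -1}
    - {"ax": 0,"ay": 0,"az": 0,"x": -55,"y": 6,"z": 0,"gripper": -1}
    - {"ax": 0,"ay": 0,"az": 0,"x": -95,"y": 10,"z": 0,"gripper": -1}
    - {"ax": 0,"ay": 0,"az": 0,"x": -135,"y": 15,"z": 0,"gripper": -1}
    - {"ax": 0,"ay": 0,"az": 0,"x": -175,"y": 19,"z": 0,"gripper": -1}
    - {"ax": 0,"ay": 0,"az": 0,"x": -215,"y": 24,"z": 0,"gripper": -1}
    - {"ax": 0,"ay": 0,"az": 0,"x": -255,"y": 28,"z": 0,"gripper": -1}
    - {"ax": 0,"ay": 0,"az": 0,"x": -295,"y": 32,"z": 0,"gripper": -1}
    - {"ax": 0,"ay": 0,"az": 0,"x": -335,"y": 37,"z": 0,"gripper": -1}
    - {"ax": 0,"ay": 0,"az": 0,"x": -375,"y": 41,"z": 0,"gripper": -1}
    - {"ax": 0,"ay": 0,"az": 0,"x": -405,"y": 44,"z": 0,"gripper": -1}
    - {"ax": 0,"ay": 0,"az": 0,"x": -419,"y": 46,"z": 0,"gripper": -1}

```text
time: 4.23
tool_pos: [0.4465, -0.0669, 0.216]
tcp_rot: [-0.001, 0.767, 0.642, -0.001]
wrist_force: [0.7, -0.5, -1.0]
grip_width: 0.0204
gripper_force: 44.2
```

Request:
drive_tool:
  motion:
    - {"ax": 0,"ay": 0,"az": 0,"x": 0,"y": 0,"z": 20,"gripper": -1}
    - {"ax": 0,"ay": 0,"az": 0,"x": 0,"y": 0,"z": 40,"gripper": -1}
    - {"ax": 0,"ay": 0,"az": 0,"x": 0,"y": 0,"z": 55,"gripper": -1}
    - {"ax": 0,"ay": 0,"az": 0,"x": 0,"y": 0,"z": 60,"gripper": -1}
    - {"ax": 0,"ay": 0,"az": 0,"x": 0,"y": 0,"z": 60,"gripper": -1}

```text
time: 4.65
tool_pos: [0.4461, -0.0632, 0.155]
tcp_rot: [-0.002, 0.766, 0.643, -0.002]
wrist_force: [-0.6, 0.1, -1.5]
grip_width: 0.0206
gripper_force: 44.2
```

Run:
```python
from h import *
e=grab('side','s2.png');s=e['pixels'];d=grab('top','t2.png');t=d['pixels']
cv2.imwrite('pics/c3.png',np.hstack([cv2.resize(s[180:330,190:340],(400,400)),cv2.resize(t[160:310,310:460],(400,400))]))
T=[arm.get_state()['tool_pos']]
for i in range(3): arm.get_image('top');T.append(arm.get_state()['tool_pos'])
print(np.round(T,4),arm.get_state()['wrist_force'])
p=np.mean(T,0)
print('expect tip',proj(e,p-[0,0,.073]),'hole',proj(e,[.4484,-.0635,.061]),proj(d,[.4484,-.0635,.061]))
```

```text
[[ 0.4481 -0.0636  0.1581]
 [ 0.4486 -0.0637  0.1588]
 [ 0.4489 -0.0638  0.1592]
 [ 0.4491 -0.0638  0.1594]] [0.13881374 0.20664566 0.03671678]
expect tip [268.355164   255.61479717] hole [268.15313082 268.08347953] [381.84930072 247.10756608]
```

View pics/c3.png

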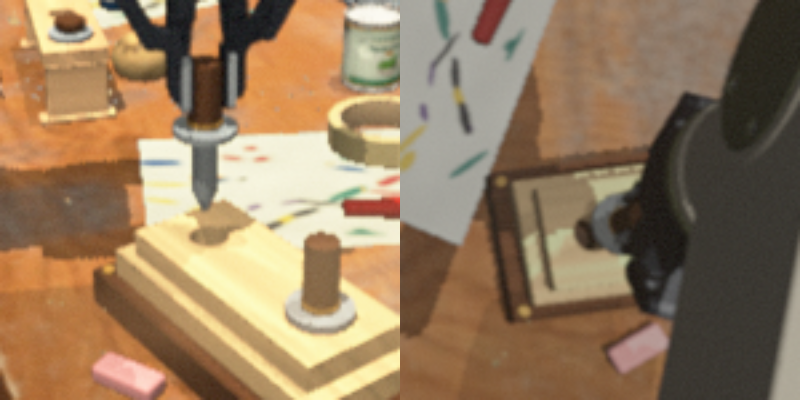

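Side view: the tip is at about (267,258), over the hole at (268,268). Top view: the collar is visible near (392,243). I'll triangulate the collar.

Run:
```python
from h import *
e=grab('side');d=grab('top')
m=lambda q:(lambda h:((h[...,1]<70)&(h[...,2]>90)).astype(np.uint8)*255)(cv2.cvtColor(q,cv2.COLOR_BGR2HSV))
ms=m(e['pixels']);ms[236:]=0;ms[:222]=0
x,y,a=blob(ms,267,228,13);print('side',x,y,a)
X,Y,A=blob(m(d['pixels']),391,243,13);print('top',X,Y,A)
o1,r1=ray(e,x,y);o2,r2=ray(d,X,Y)
t=np.linalg.lstsq(np.c_[r1,-r2],o2-o1,rcond=None)[0];P,Q=o1+t[0]*r1,o2+t[1]*r2
print(P*1e3,Q*1e3, arm.get_state()['tool_pos'])
for z in(.140,.143,.146): print(z,onz(d,X,Y,z)*1e3,onz(e,x,y,z)*1e3)
t=e['pixels'];print(t[244:264:1,262:273].min(2))
o,r=ray(e,267.3,258)
```

```text
side 267.60693359375 228.61940002441406 (18.962671279907227, 26.985872268676758)
top 390.7089538574219 240.14268493652344 (17.399267196655273, 20.642898559570312)
[450.0545317  -57.39919194 134.59701578] [453.60891264 -58.53640559 135.37512707] [ 0.44899012 -0.06382065  0.15926408]
0.14 [453.02090102 -57.20978722 140.        ] [445.64242284 -67.49245156 140.        ]
0.143 [452.6394776  -56.34925435 143.        ] [443.19260509 -73.09672092 143.        ]
0.146 [452.25805417 -55.48872149 146.        ] [440.74278735 -78.70099027 146.        ]
[[222 196  99  83  91  95 100  96  92  91  86]
 [203 177  89  87  95  98  97  97  94  86  85]
 [164 137  90 100 103  99 104  98  90  91  84]
 [181 148  98 107 115 113 113  95  95  91  81]
 [208 181 108 108 117 121 119 104  96  90  82]
 [214 192 115 106 113 117 120 112 107  92  92]
 [220 211 162 110 110 120 118 115 102  94 113]
 [220 221 199 116 107 116 115 108 104  96 139]
 [221 221 213 159 104 109 106 102  96 116 181]
 [219 217 219 196 106  95  99  99  93 141 214]
 [217 215 214 206 152  97  91  96 116 178 207]
 [214 211 207 197 167  97  90  93 115 172 164]
 [211 202 192 180 157 111  91  92  99 111 111]
 [192 178 164 148 136 119 105 103 107 104 104]
 [143 131 121 111 113 110 107 110 107 107 106]
 [107 112 109 109 112 104 113 109 112 110 106]
 [117 119 117 111 108 109 113 111 112 108 108]
 [155 158 149 116 111 115 110 109 111 111 108]
 [186 186 179 155 123 114 115 113 110 109 114]
 [176 176 189 181 150 122 113 118 111 113 116]]
```

Run:
```python
from h import *
e=grab('side');d=grab('top')
for X,Y in((393.3,243.6),(392.3,243)):
  o1,r1=ray(e,267.3,228.3);o2,r2=ray(d,X,Y)
  t=np.linalg.lstsq(np.c_[r1,-r2],o2-o1,rcond=None)[0];P,Q=o1+t[0]*r1,o2+t[1]*r2
  print(P*1e3,Q*1e3)
p=d['pixels'][220:265,372:410]
cv2.imwrite('pics/c4.png',cv2.resize(p,None,fx=12,fy=12,interpolation=cv2.INTER_NEAREST))
```

```text
[447.36558839 -62.25715516 137.9061084 ] [447.66962104 -62.35498157 137.97125434]
[448.0624525  -60.65964349 137.05278401] [448.65544545 -60.8503331  137.18005873]
```

View pics/c4.png

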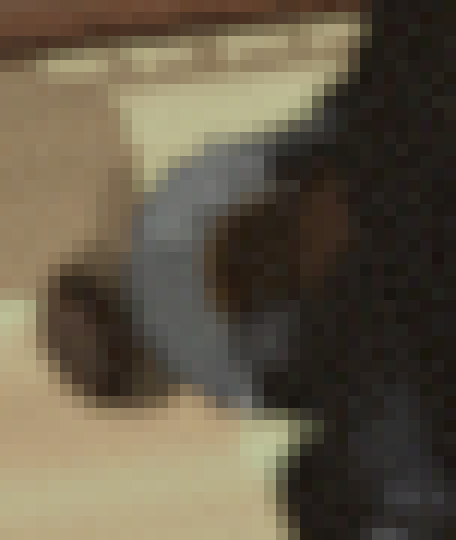

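The collar is at about (447,-64), within 2 mm of the hole at (448,-63.5). I'll descend and watch the force.

Request:
drive_tool:
  motion:
    - {"ax": 0,"ay": 0,"az": 0,"x": 0,"y": 1,"z": 8,"gripper": -1}
    - {"ax": 0,"ay": 0,"az": 0,"x": 0,"y": 1,"z": 16,"gripper": -1}
    - {"ax": 0,"ay": 0,"az": 0,"x": 0,"y": 1,"z": 24,"gripper": -1}
    - {"ax": 0,"ay": 0,"az": 0,"x": 0,"y": 1,"z": 30,"gripper": -1}
    - {"ax": 0,"ay": 0,"az": 0,"x": 0,"y": 1,"z": 34,"gripper": -1}
    - {"ax": 0,"ay": 0,"az": 0,"x": 0,"y": 1,"z": 34,"gripper": -1}

```text
time: 5.6
tool_pos: [0.4483, -0.0637, 0.1226]
tcp_rot: [-0.001, 0.766, 0.643, -0.001]
wrist_force: [-0.4, -0.2, -0.8]
grip_width: 0.0206
gripper_force: 44.2
```

Request:
drive_tool:
  motion:
    - {"ax": 0,"ay": 0,"az": 0,"x": 0,"y": 0,"z": 6,"gripper": -1}
    - {"ax": 0,"ay": 0,"az": 0,"x": 0,"y": 0,"z": 12,"gripper": -1}
    - {"ax": 0,"ay": 0,"az": 0,"x": 0,"y": 0,"z": 18,"gripper": -1}
    - {"ax": 0,"ay": 0,"az": 0,"x": 0,"y": 0,"z": 24,"gripper": -1}
    - {"ax": 0,"ay": 0,"az": 0,"x": 0,"y": 0,"z": 29,"gripper": -1}
    - {"ax": 0,"ay": 0,"az": 0,"x": 0,"y": 0,"z": 29,"gripper": -1}
    - {"ax": 0,"ay": 0,"az": 0,"x": 0,"y": 0,"z": 29,"gripper": -1}

```text
time: 6.18
tool_pos: [0.449, -0.0638, 0.0948]
tcp_rot: [-0.0, 0.766, 0.643, -0.0]
wrist_force: [-0.7, -0.1, -1.7]
grip_width: 0.0205
gripper_force: 44.2
```

Request:
drive_tool:
  motion:
    - {"ax": 0,"ay": 0,"az": 0,"x": 0,"y": 0,"z": 3,"gripper": -1}
    - {"ax": 0,"ay": 0,"az": 0,"x": 0,"y": 0,"z": 6,"gripper": -1}
    - {"ax": 0,"ay": 0,"az": 0,"x": 0,"y": 0,"z": 8,"gripper": -1}
    - {"ax": 0,"ay": 0,"az": 0,"x": 0,"y": 0,"z": 10,"gripper": -1}
    - {"ax": 0,"ay": 0,"az": 0,"x": 0,"y": 0,"z": 10,"gripper": -1}
    - {"ax": 0,"ay": 0,"az": 0,"x": 0,"y": 0,"z": 10,"gripper": -1}

```text
time: 6.68
tool_pos: [0.4492, -0.0639, 0.0851]
tcp_rot: [-0.0, 0.766, 0.643, -0.0]
wrist_force: [0.3, -0.0, -1.4]
grip_width: 0.0204
gripper_force: 44.2
```

Request:
drive_tool:
  motion:
    - {"ax": 0,"ay": 0,"az": 0,"x": 0,"y": 0,"z": 2,"gripper": -1}
    - {"ax": 0,"ay": 0,"az": 0,"x": 0,"y": 0,"z": 4,"gripper": -1}
    - {"ax": 0,"ay": 0,"az": 0,"x": 0,"y": 0,"z": 5,"gripper": -1}
    - {"ax": 0,"ay": 0,"az": 0,"x": 0,"y": 0,"z": 5,"gripper": -1}
    - {"ax": 0,"ay": 0,"az": 0,"x": 0,"y": 0,"z": 5,"gripper": -1}

```text
time: 7.1
tool_pos: [0.4494, -0.064, 0.0805]
tcp_rot: [0.0, 0.766, 0.643, -0.0]
wrist_force: [-1.9, -0.2, 2.8]
grip_width: 0.0206
gripper_force: 44.5
```

Contact force is beginning. Press a little more.

Request:
drive_tool:
  motion:
    - {"ax": 0,"ay": 0,"az": 0,"x": 0,"y": 0,"z": 1,"gripper": -1}
    - {"ax": 0,"ay": 0,"az": 0,"x": 0,"y": 0,"z": 1.5,"gripper": -1}
    - {"ax": 0,"ay": 0,"az": 0,"x": 0,"y": 0,"z": 2,"gripper": -1}
    - {"ax": 0,"ay": 0,"az": 0,"x": 0,"y": 0,"z": 2,"gripper": -1}

```text
time: 7.43
tool_pos: [0.4495, -0.064, 0.0804]
tcp_rot: [0.0, 0.766, 0.643, -0.0]
wrist_force: [-12.6, 2.5, 22.2]
grip_width: 0.0206
gripper_force: 46.9
```

Run:
```python
from h import *
s=grab('side')['pixels'];t=grab('top')['pixels']
cv2.imwrite('pics/c5.png',np.hstack([cv2.resize(s[220:350,200:330+20],(461,400),interpolation=cv2.INTER_CUBIC),cv2.resize(t[190:290,335:420],(339,400))]))
print(arm.get_state()['tool_pos'],arm.get_state()['wrist_force'])
```

```text
[ 0.44951043 -0.06398565  0.08034998] [-12.3041814    1.77358732  22.74085747]
```

View pics/c5.png

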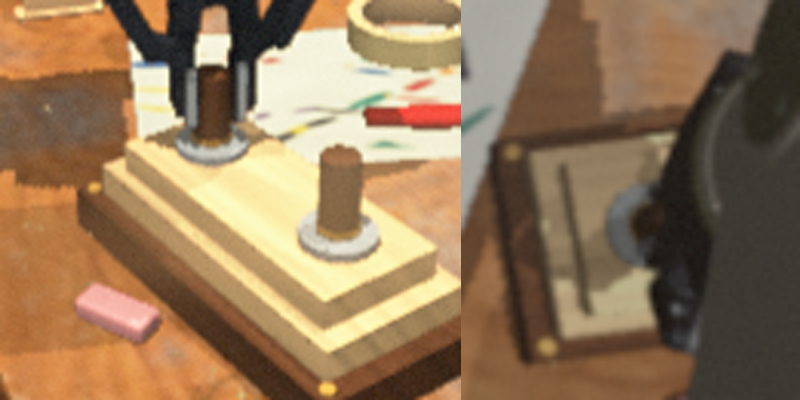

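The collar sits on the top layer (side view, about (261,268)), with a hard stop at 22 N. I'll relieve the force, release and retreat.

Request:
drive_tool:
  motion:
    - {"ax": 0,"ay": 0,"az": 0,"x": 0,"y": 0,"z": -1.5,"gripper": -1}
    - {"ax": 0,"ay": 0,"az": 0,"x": 0,"y": 0,"z": -1.5,"gripper": -1}
    - {"ax": 0,"ay": 0,"az": 0,"x": 0,"y": 0,"z": -1.5,"gripper": 1}
    - {"ax": 0,"ay": 0,"az": 0,"x": 0,"y": 0,"z": -1.5,"gripper": 1}
    - {"ax": 0,"ay": 0,"az": 0,"x": 0,"y": 0,"z": -1.5,"gripper": 1}
    - {"ax": 0,"ay": 0,"az": 0,"x": 0,"y": 0,"z": -1.5,"gripper": 1}
    - {"ax": 0,"ay": 0,"az": 0,"x": 0,"y": 0,"z": -1.5,"gripper": 1}
    - {"ax": 0,"ay": 0,"az": 0,"x": 0,"y": 0,"z": -1.5,"gripper": 1}
    - {"ax": 0,"ay": 0,"az": 0,"x": 0,"y": 0,"z": -1.5,"gripper": 1}

```text
time: 8.28
tool_pos: [0.4493, -0.0639, 0.0797]
tcp_rot: [-0.0, 0.766, 0.643, -0.0]
wrist_force: [-0.8, 0.3, 0.1]
grip_width: 0.0852
gripper_force: 0.0
```

Request:
drive_tool:
  motion:
    - {"ax": 0,"ay": 0,"az": 0,"x": 0,"y": 0,"z": -10,"gripper": 1}
    - {"ax": 0,"ay": 0,"az": 0,"x": 0,"y": 0,"z": -30,"gripper": 1}
    - {"ax": 0,"ay": 0,"az": 0,"x": 0,"y": 0,"z": -55,"gripper": 1}
    - {"ax": 0,"ay": 0,"az": 0,"x": 0,"y": 0,"z": -85,"gripper": 1}
    - {"ax": 0,"ay": 0,"az": 0,"x": 0,"y": 0,"z": -115,"gripper": 1}
    - {"ax": 0,"ay": 0,"az": 0,"x": 30,"y": 0,"z": -125,"gripper": 1}
    - {"ax": 0,"ay": 0,"az": 0,"x": 70,"y": 0,"z": -125,"gripper": 1}
    - {"ax": 0,"ay": 0,"az": 0,"x": 110,"y": 0,"z": -125,"gripper": 1}
    - {"ax": 0,"ay": 0,"az": 0,"x": 150,"y": 0,"z": -125,"gripper": 1}
    - {"ax": 0,"ay": 0,"az": 0,"x": 180,"y": 0,"z": -125,"gripper": 1}
    - {"ax": 0,"ay": 0,"az": 0,"x": 180,"y": 0,"z": -125,"gripper": 1}

```text
time: 9.2
tool_pos: [0.4809, 0.1182, 0.2058]
tcp_rot: [-0.001, 0.765, 0.644, 0.001]
wrist_force: [0.7, -0.4, 0.3]
grip_width: 0.0853
gripper_force: 0.0
```

Run:
```python
from h import *
s=grab('side')['pixels'];t=grab('top')['pixels']
cv2.imwrite('pics/c6.png',np.hstack([cv2.resize(s[220:350,200:330+20],(461,400),interpolation=cv2.INTER_CUBIC),cv2.resize(t[190:290,335:475],(339,242))[:,:] if 0 else cv2.resize(t[190:290,340:425],(339,400))]))
print(arm.get_state()['tool_pos'],arm.get_state()['wrist_force'])
```

```text
[0.48063026 0.11435269 0.20539004] [0.25787067 0.38327561 0.91927261]
```

View pics/c6.png

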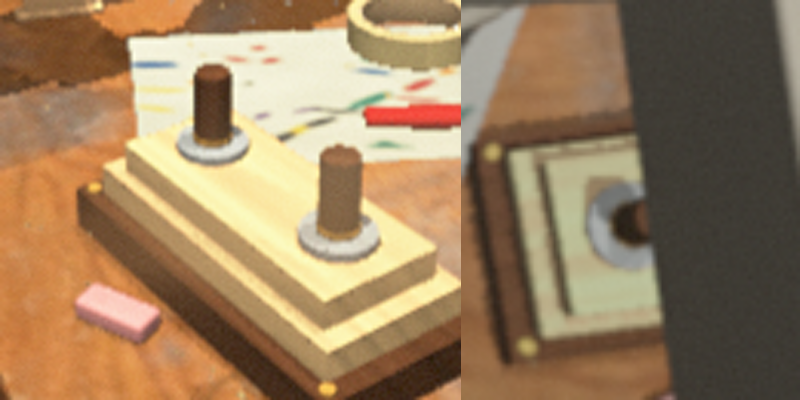

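The pin stands upright with its collar flush at about (261,267) in the side view. The layers haven't moved and the gripper is clear.

```bash
python3 -c "
from plant import arm
print(arm.sign_off())"
```

```text
the job is handed in; nothing more can be done
None
```

The long pin is through both layers and into the board with its collar flush on the top layer; the gripper has let go, the layers look unmoved in the last pictures, and the job is handed in (about 9 s of the 40 s used).

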